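Put the shopping away: spare spices and fresh produce

TASK

Put the shopping away. Stand each of the three full spice jars from the front of the worktop upright in the spice block, in the empty well directly behind the jar of the same colour that is already there; lay the loose lemon in the crate bay that already has a lemon, and the loose garlic bulb in the bay that already has garlic. Set things down rather than dropping them, and leave the three jars that are already in the block standing in their wells.

Things in the scene. Friction and masses are not known exactly. Their poses are not given: they have to be found in the camera images.
- full_red: Loose full spice jar with red-brown spice: clear glass body 41 mm in diameter to 78 mm height, then a dark wooden stopper 35 mm in diameter with a red dot on top; 96 mm high in all, 0.11 kg. It stands upright on the front part of the worktop, outside the spice block. Origin: centre of its underside, z up.
- full_green: Loose full spice jar with olive-green spice, green dot on the stopper; same shape, size and origin as full_red.
- full_yellow: Loose full spice jar with mustard-yellow spice, yellow dot on the stopper; same shape, size and origin as full_red.
- used_red: The red-brown spice jar (red dot) already in the spice block, same shape, size and origin as full_red; it stands loose in one of the three front wells and marks the lane for red-brown.
- used_green: The olive-green spice jar already in the spice block, in another front well; same shape, size and origin; marks the lane for olive-green.
- used_yellow: The mustard-yellow spice jar already in the spice block, in another front well; same shape, size and origin; marks the lane for mustard-yellow.
- spice_block: Fixed wooden block, 150 (x) x 214 (y) x 34 mm high, dark plinth. Origin: centre of underside; +x is its back, away from the robot (turned up to 0.25 rad). Six wells 55 mm wide, 22 mm deep, floor 12 mm above the origin: front row x = -34, back row x = +34 mm, each at y = -67, 0, +67 mm. Used jars stand in the front row; the back row is empty. Gap between neighbouring jars 26 mm.
- lemon: Loose yellow lemon, 77 mm long (along its x) by 51 mm by 52 mm high, 0.095 kg, lying on the worktop. Origin: centre of its underside as it lies, 26 mm below its middle.
- garlic: Loose whitish-pink garlic bulb, 60 x 57 mm and 58 mm high with its stalk up, 0.04 kg, standing on the worktop. Origin: centre of its underside, z up.
- produce_crate: Fixed light-wood crate, 178 (x) x 232 (y) x 46 mm high, walls and floor 7 mm; a divider along x makes two bays 164 x 100 mm. Origin: centre of underside; +x is its back, away from the robot (up to 0.25 rad turned). A fixed lemon lies at the back of the +y bay (x 52, y 53 mm), fixed garlic at the back of the -y bay (x 50, y -53). Free front halves: middle x -35, y +53 or -53 mm.
Things that resemble listed ones, but are neither listed nor needed, are in the scene too. Leave any orange or purple look-alike of the used_yellow alone.

How it is judged:
By the outcome, as a careful person would: the job done as asked, in the order asked, and still so for the second after the job is handed in, with the robot touching nothing.
It also fails if it takes over 128 s, if anything falls off the work surface, if the arm or the gripper's body presses on something with over 40 N, if the wrist force passes 120 N, or if a joint passes its speed limit or range.

ROBOT

A 6-joint arm with a two-finger parallel gripper is mounted at the origin on a cart in front of the work surface, level with it; the furniture and walls round the work are solid. World frame = base frame: x ahead of the robot, y to its left, z up, the work surface at z = 0. Lengths are in m, angles in rad, forces in N, time in s.
With the tool pointing down it reaches from about 0.3 to 1 m from the base axis. Payload 5.1 kg.
Tool frame: the origin (TCP) lies at the very end of the fingers, on their centre line; the grasp point (between the pads) lies pinch_z behind it (pinch_z is the distance from the TCP to the grasp point, in m); z points along the fingers, y is the direction in which the jaws open and shut (so a half turn about z gives the same grasp; the last joint's range is limited). The gripper opens to 95 mm and grips with 3 to 60 N. Pads are 20 mm wide; open, the fingers measure 119 mm over their backs; the gripper's body (75 mm by 180 mm) begins 59 mm behind the grasp point.
Start: joints at [-1.393, 0.124, 1.65, -0, 1.367, -0.083], TCP at [0.168, -0.628, 0.215] pointing down, gripper open.
Joint ranges: [-2.61, 2.61], [-1.02, 2.33], [0.03, 2.71], [-1.35, 4.49], [0.32, 2.68], [-2.91, 2.91]. Speed limits (rad/s): [2.57, 2.57, 3.14, 3.14, 3.14, 3.14].

INTERFACE

Orientations are given as a unit quaternion [w, x, y, z].
In Python, from bench import state, capture, camera_info, job_done, pinch_z gives the robot as it stands. The module is installed in compiled form; this text tells all that it offers.
- The arm moves only by the shell command python3 -m creep 'ROWS' [FORCE]. ROWS is a JSON object of lists of equal length, an entry for each row: "linear": the shift along the tool's x, y, z in mm, a list of three; "turn": the turn, a rotation vector about the tool's x, y, z in degrees, a list of three; "hand": the opening, from -1 (shut) to 1 (fully open), so that 0 is half open. A call has exactly 5 rows; each row is the pose to reach, as a shift and turn from the pose measured when the call began, along the tool's axes at that moment; what a row does not reach only later rows make up. A row lasts 1/12 s, in which the tool goes at most 41.7 mm and 7.16 degrees, less where a joint would pass 70% of its speed; a pose out of reach is approached as far as the arm can. A call with a gripper value outside its range is refused whole. The fingers move at their own pace and stop on an object; FORCE is the grip in N (left out, the last holds). Time passes only in rows, so rows that repeat a pose let the fingers close, or fill a call up. It gives the time, the measured TCP pose, the force and the opening at its end, in the units of the state.
- state(): the state, without advancing time (a new reading comes with each control period).
- capture(name): name is "scene" or "top"; returns the picture (384x512x3 uint8, red, green, blue); there is no depth.
- camera_info(name): a dict with "fx", "fy", "cx", "cy" (pixels), "eye" and "orientation" of the camera in the world. Camera axes: x right, y up, looking along -z (the intrinsics and any distortion apply to the point x, -y, -z); pixel columns grow to the right and rows downward; lengths in m; the calibration is good to about 2 mm. A picture is of the moment at which its call begins. camera_info takes no time and is no camera call.
- job_done(): hands the job in, once; it reports no verdict.
The state is a dict: "clock": time; "qpos": joint angles; "qd": joint speeds; "joint_efforts": joint torques, N m; "eef_pos": TCP position; "tool_rot": TCP orientation; "contact_force": force on the tool from outside, world axes, zero at the start; "ft_torque": the same for the moment, N m; "width": finger opening in m.
Only numpy, scipy, OpenCV 4.12 (cv2) and the standard library are available. Lean on these libraries where they do the work, as an engineer would, in place of code of your own. Each camera call takes 0.05 s, during which the arm holds its last target. There are 200 camera calls.

## Working session

There is one attempt and no reset: what is moved stays moved. The work goes in short steps, Python scripts to look and compute and a shell command to move; the robot and the scene stay as the last step left them, time stands still between calls to the robot, and variables do not carry over. Pictures are saved under pics/ and viewed, about 12 in all and at most 16, crops included, and the job is handed in when it is done.

```bash
mkdir -p pics; ls
python3 - <<'E'
from bench import *
import cv2
print(state(),pinch_z)
for n in("scene","top"):
    cv2.imwrite(f"pics/{n}0.png",cv2.resize(capture(n)[:,:,::-1],(800,600),interpolation=cv2.INTER_CUBIC)); print(n,camera_info(n))
E
```

```text
pics
{'clock': 0.0, 'qpos': array([-1.39259462e+00,  1.24487973e-01,  1.65163918e+00, -2.12403440e-05,
        1.36748003e+00, -8.25927057e-02]), 'qd': array([ 0.00067341, -0.00047789, -0.00074915, -0.00183571,  0.00046061,
       -0.00156585]), 'joint_efforts': array([-1.91309759e-03, -4.17604852e+01, -3.59931672e+01,  7.73198577e-02,
        4.92941507e-02, -1.77327020e-04]), 'eef_pos': array([ 0.1674609 , -0.62741196,  0.21341871]), 'tool_rot': array([-1.00561395e-03,  9.91509540e-01,  1.30030060e-01, -5.85206782e-05]), 'contact_force': array([0.62992507, 0.29668381, 0.50747653]), 'ft_torque': array([-0.01075711,  0.04811374, -0.0088699 ]), 'width': 0.0952513740012741} 0.0188
scene {'fx': 468.23574915599227, 'fy': 468.23574915599227, 'cx': 254.1092071641869, 'cy': 196.35679548647923, 'eye': array([-0.54389427, -0.66630715,  0.8078703 ]), 'orientation': array([ 0.7764638 ,  0.4198524 , -0.2272357 , -0.41132939])}
top {'fx': 362.8071182800819, 'fy': 362.8071182800819, 'cx': 257.58186048236917, 'cy': 189.46815653210155, 'eye': array([ 0.25424572, -0.00943282,  1.10723762]), 'orientation': array([ 0.70650988,  0.05503034, -0.06321895, -0.70272243])}
```

View pics/scene0.png

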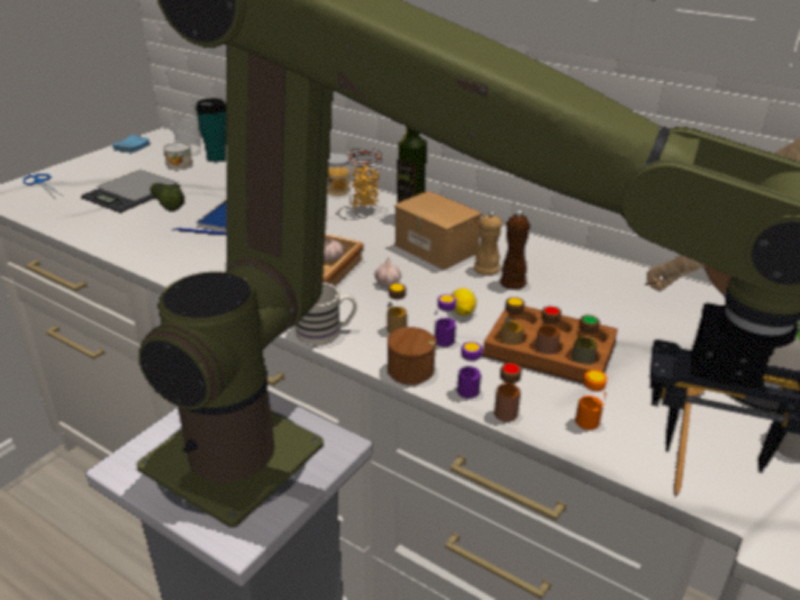

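View pics/top0.png

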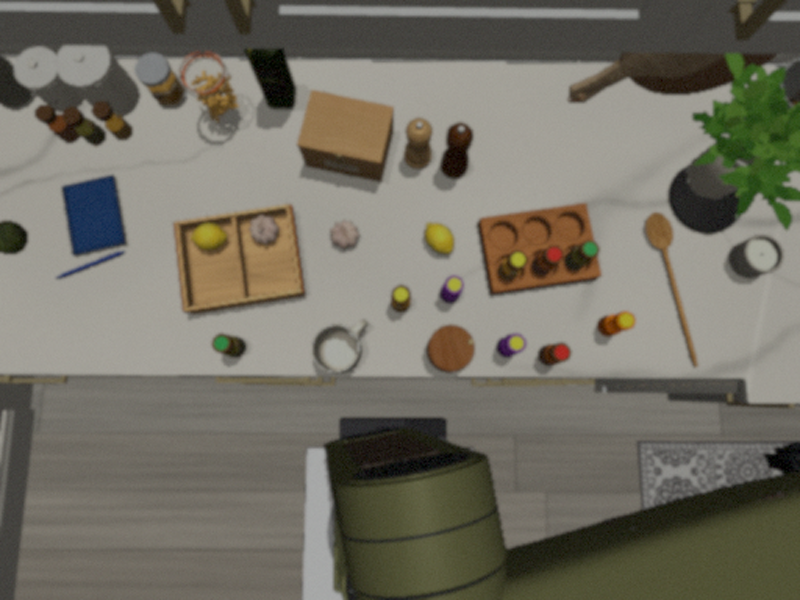

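The pictures show the loose jars in the top view (800x600): red dot at (562,352), green (222,343), yellow (401,294). The loose lemon is at (439,238) and the garlic at (345,233). The block is centred near (540,248) and the crate near (239,258). The purple and orange jars are decoys.

```bash
cat > h.py <<'E'
import numpy as np, cv2
from bench import *
from scipy.spatial.transform import Rotation as R
def ray(n,u,v,z):
    c=camera_info(n); q=c["orientation"]; r=R.from_quat([q[1],q[2],q[3],q[0]])
    d=r.apply([(u-c["cx"])/c["fx"],-(v-c["cy"])/c["fy"],-1]); e=c["eye"]
    return (e+d*(z-e[2])/d[2])[:2]
def blob(im,box,lo,hi,minS=None):
    """largest blob in HSV range inside box (u0,v0,u1,v1): centroid, area, contour"""
    h=cv2.cvtColor(im,cv2.COLOR_RGB2HSV); u0,v0,u1,v1=box
    m=cv2.inRange(h[v0:v1,u0:u1],np.array(lo),np.array(hi))
    c=max(cv2.findContours(m,cv2.RETR_EXTERNAL,cv2.CHAIN_APPROX_NONE,offset=(u0,v0))[0],key=cv2.contourArea)
    (x,y),s,a=cv2.minAreaRect(c); M=cv2.moments(c)
    return M["m10"]/M["m00"],M["m01"]/M["m00"],M["m00"],c
E
python3 - <<'E'
from h import *
im=capture("top")
S=.64
def dot(name,u,v,lo,hi,z,w=11):
    u,v=int(u*S),int(v*S); b=blob(im,(u-w,v-w,u+w,v+w),lo,hi); print(name,np.round(b[:2],1),b[2],np.round(ray("top",b[0],b[1],z),4)); return b
r=((0,180,110),(8,255,255)); g=((50,120,60),(85,255,255)); y=((22,170,120),(33,255,255))
dot("fr",562,352,*r,.096);dot("fg",222,343,*g,.096);dot("fy",401,294,*y,.096)
dot("ur",554,255,*r,.108);dot("ug",590,250,*g,.108);dot("uy",518,260,*y,.108)
dot("purpA",455,285,*y,.096);dot("purpB",516,343,*y,.096);dot("orange",626,320,(15,170,120),(33,255,255),.096)
b=dot("lemon",439,238,(22,120,90),(33,255,255),.026,17)
box=cv2.boxPoints(cv2.minAreaRect(b[3])); print("lemon rect",[np.round(ray("top",*p,.026),3) for p in box])
b=dot("crlemon",210,236,(22,120,90),(33,255,255),.033,17)
for n,p,z in(("block",[(480,219),(589,205),(601,280),(494,293)],.034),("crate",[(175,220),(293,206),(304,295),(184,311)],.046)):
    P=np.array([ray("top",u*S,v*S,z) for u,v in p]); print(n,np.round(P,3).tolist(),P.mean(0),[np.linalg.norm(P[i]-P[i-1]) for i in range(4)])
for n in[(345,233),]: print("garlic",ray("top",n[0]*S,n[1]*S,.03))
c=im[125:205,100:400]; cv2.imwrite("pics/c1.png",cv2.resize(c[:,:,::-1],(800,213),interpolation=cv2.INTER_CUBIC))
c=np.hstack([im[125:205,300:390],im[125:205,105:205]]); cv2.imwrite("pics/c1.png",cv2.resize(c[:,:,::-1],(760,320),interpolation=cv2.INTER_CUBIC))
E
```

```text
fr [358.8 225.1] 50.5 [ 0.3262 -0.3037]
fg [141.5 219.3] 41.0 [0.3392 0.3014]
fy [255.8 187.2] 6.5 [ 0.4317 -0.0158]
ur [354.5 162.3] 58.5 [ 0.5032 -0.2954]
ug [377.1 159. ] 34.0 [ 0.5131 -0.3603]
uy [331.3 165.4] 45.0 [ 0.4935 -0.2291]
purpA [290.7 182.3] 0.5 [ 0.4463 -0.1147]
purpB [329.9 219.2] 10.5 [ 0.3422 -0.2233]
orange [399.4 204.9] 70.0 [ 0.3836 -0.421 ]
lemon [280.8 152. ] 232.5 [ 0.5545 -0.0925]
lemon rect [array([ 0.583, -0.066]), array([ 0.583, -0.118]), array([ 0.526, -0.118]), array([ 0.526, -0.065])]
crlemon [133.1 150.4] 260.0 [0.5541 0.3582]
block [[0.59, -0.173], [0.621, -0.39], [0.47, -0.406], [0.443, -0.198]] [ 0.53097901 -0.29192718] [np.float64(0.14970933968510985), np.float64(0.2190802990754235), np.float64(0.15218142602748908), np.float64(0.21006369755305032)]
crate [[0.58, 0.419], [0.61, 0.192], [0.434, 0.165], [0.402, 0.39]] [0.50671938 0.29159744] [np.float64(0.1798665385622551), np.float64(0.22853208986139606), np.float64(0.17766474051994802), np.float64(0.22657123945206262)]
garlic [0.56106023 0.09175046]
```

View pics/c1.png

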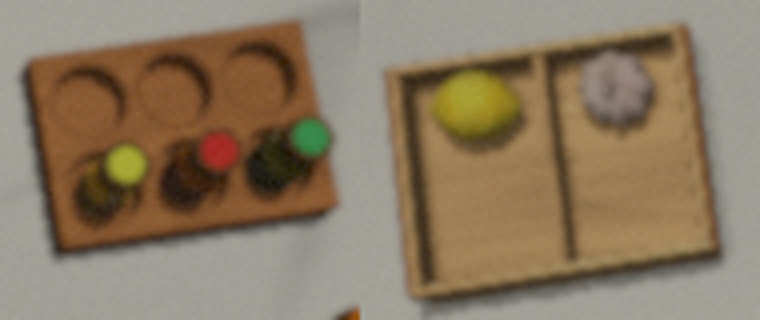

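Crop: the well rims centre at about (88,100), (174,90) and (258,78). The lemon bay is on the left (+y) and the garlic bay on the right. I'll refine the numbers with these.

Run:
```python
from h import *
im=capture("top")
for a,b in((88,100),(174,90),(258,78)): print("well",np.round(ray("top",300+a/4,125+b/4,.034),4))
for n,p,z,u0 in(("block",[(28,62),(300,24),(336,204),(58,246)],.034,300),("crate",[(390,70),(685,25),(714,246),(414,292)],.046,15)):
    P=np.array([ray("top",u0+u/4,125+v/4,z) for u,v in p]); d=P[0]-P[1]+P[3]-P[2]; print(n,np.round(P,3).tolist(),P.mean(0),"yaw",np.arctan2(-d[0],d[1]),[round(np.linalg.norm(P[i]-P[i-1]),3) for i in range(4)])
y=((20,90,70),(36,255,255))
b=blob(im,(244,178,268,202),*y); print("fy",b[:3],ray("top",*b[:2],.096))
b=blob(im,(262,135,300,170),*y); e=cv2.fitEllipse(b[3]); print("lemon",e,ray("top",*b[:2],.026))
t=np.radians(e[2]+90); L=[ray("top",e[0][0]+s*np.cos(t),e[0][1]+s*np.sin(t),.026) for s in(-10,10)]; d=L[1]-L[0]; print("long axis yaw",np.degrees(np.arctan2(d[1],d[0])))
```

```text
well [ 0.5595 -0.2183]
well [ 0.568  -0.2846]
well [ 0.578  -0.3498]
block [[0.589, -0.173], [0.622, -0.384], [0.48, -0.405], [0.446, -0.193]] [ 0.53409585 -0.28866518] yaw 0.1545505436452325 [np.float64(0.145), np.float64(0.214), np.float64(0.144), np.float64(0.215)]
crate [[0.575, 0.417], [0.612, 0.196], [0.441, 0.169], [0.406, 0.388]] [0.50835051 0.29246081] yaw 0.16458591724572985 [np.float64(0.172), np.float64(0.224), np.float64(0.173), np.float64(0.222)]
fy (256.30379746835445, 188.35654008438817, 79.0) [ 0.42835767 -0.01718018]
lemon ((280.6817321777344, 152.07614135742188), (15.293797492980957, 21.493120193481445), 141.04733276367188) [ 0.55415914 -0.09225912]
long axis yaw 38.036032497389265
```

```bash
cat > d.py <<'E'
import sys; from h import *
# x y z yaw(deg): shift in tool axes (mm) and turn (deg) from the present pose
a=[float(v) for v in sys.argv[1:]]; s=state(); q=s["tool_rot"]; r=R.from_quat([q[1],q[2],q[3],q[0]])
for i in range(0,len(a),4):
    t=R.from_euler("z",a[i+3],degrees=True)*R.from_euler("x",180,degrees=True)
    print("lin",np.round(r.inv().apply(np.array(a[i:i+3])-s["eef_pos"])*1000,0),"turn",np.round((r.inv()*t).as_rotvec(degrees=True),1))
print(round(s["clock"],2),np.round(s["eef_pos"],4),"w",round(s["width"],4),"F",np.round(s["contact_force"],1))
E
python3 d.py .326 -.304 .2 53.6
```

```text
lin [ 237. -272.   14.] turn [ -0.1  -0.  -38.7]
0.2 [ 0.1675 -0.6276  0.2138] w 0.0949 F [ 0.1 -0.1 -0.3]
```

```bash
python3 -m creep '{"linear":[[27,-31,2],[54,-62,3],[81,-93,5],[107,-123,6],[134,-154,8]],"turn":[[0,0,-7],[0,0,-14],[0,0,-21],[0,0,-28],[0,0,-35]],"hand":[1,1,1,1,1]}' 20; python3 d.py .326 -.304 .2 53.6
```

```text
clock: 0.62
eef_pos: [0.2576, -0.4426, 0.2058]
tool_rot: [-0.001, 0.905, 0.425, 0.0]
contact_force: [0.5, 0.1, 0.7]
width: 0.0952
lin [150. -36.   6.] turn [-0.1 -0.1 -3.4]
0.62 [ 0.2576 -0.4426  0.2058] w 0.0952 F [0.5 0.1 0.7]
```

```bash
python3 -m creep '{"linear":[[38,-9,2],[76,-18,3],[113,-27,5],[150,-36,6],[150,-36,6]],"turn":[[0,0,-2],[0,0,-3],[0,0,-3.4],[0,0,-3.4],[0,0,-3.4]],"hand":[1,1,1,1,1]}'; python3 d.py .326 -.304 .1 53.6 .326 -.304 .043 53.6
python3 - <<'E'
from h import *
cv2.imwrite("pics/s1.png",cv2.resize(capture("scene")[150:330,180:420,::-1],(800,600),interpolation=cv2.INTER_CUBIC))
E
```

```text
clock: 1.03
eef_pos: [0.3276, -0.2995, 0.1994]
tool_rot: [-0.001, 0.891, 0.454, 0.001]
contact_force: [-0.5, -0.5, 0.0]
width: 0.0952
lin [-5.  2. 99.] turn [-0.1 -0.2  0.4]
lin [ -5.   2. 156.] turn [-0.1 -0.2  0.4]
1.03 [ 0.3276 -0.2995  0.1994] w 0.0952 F [-0.5 -0.5  0. ]
```

View pics/s1.png

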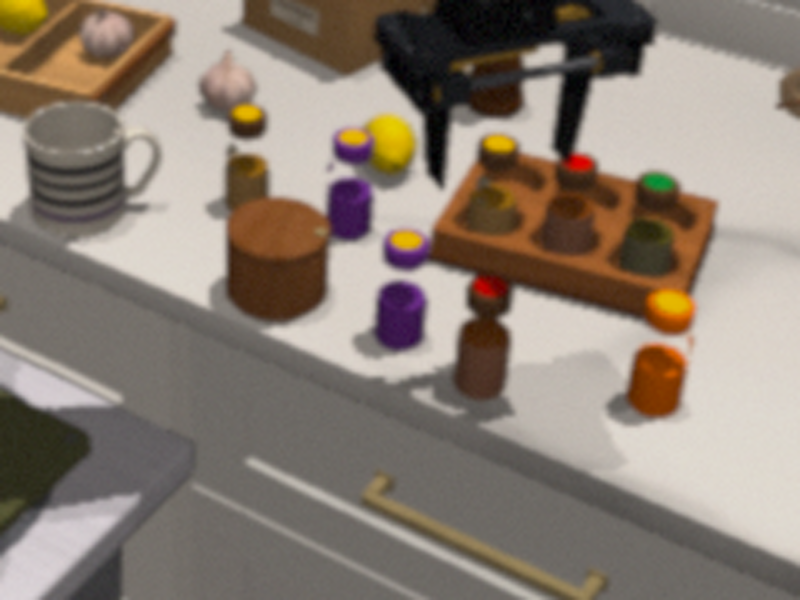

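The gripper hangs over the red jar and both fingers clear its neighbours, the purple jar at crop (400,310) and the orange at (660,380). Descending to grasp.

```bash
python3 -m creep '{"linear":[[-5,2,35],[-5,2,70],[-5,2,105],[-5,2,140],[-5,2,156]],"turn":[[0,0,0.4],[0,0,0.4],[0,0,0.4],[0,0,0.4],[0,0,0.4]],"hand":[1,1,1,1,1]}'
python3 -m creep '{"linear":[[0,0,0],[0,0,0],[0,0,0],[0,0,0],[0,0,0]],"turn":[[0,0,0],[0,0,0],[0,0,0],[0,0,0],[0,0,0]],"hand":[-1,-1,-1,-1,-1]}' 20;python3 -m creep '{"linear":[[0,0,0],[0,0,0],[0,0,0],[0,0,0],[0,0,0]],"turn":[[0,0,0],[0,0,0],[0,0,0],[0,0,0],[0,0,0]],"hand":[-1,-1,-1,-1,-1]}'; python3 d.py .326 -.304 .2 53.6
```

```text
clock: 1.5
eef_pos: [0.3228, -0.3054, 0.0391]
tool_rot: [-0.004, 0.893, 0.45, -0.001]
contact_force: [-0.9, 0.7, -0.8]
width: 0.0952
clock: 1.92
eef_pos: [0.3238, -0.307, 0.0411]
tool_rot: [-0.002, 0.893, 0.45, -0.0]
contact_force: [-0.2, -0.9, 0.3]
width: 0.0673
clock: 2.33
eef_pos: [0.324, -0.3071, 0.0415]
tool_rot: [-0.002, 0.893, 0.45, -0.0]
contact_force: [0.2, -0.1, 1.5]
width: 0.0395
lin [   4.   -1. -159.] turn [-0.2 -0.1 -0.1]
2.33 [ 0.324  -0.3071  0.0415] w 0.0395 F [ 0.2 -0.1  1.5]
```

```bash
python3 -m creep '{"linear":[[0,0,-30],[0,0,-70],[0,0,-110],[0,0,-150],[0,0,-150]],"turn":[[0,0,0],[0,0,0],[0,0,0],[0,0,0],[0,0,0]],"hand":[-1,-1,-1,-1,-1]}';  python3 d.py .567 -.288 .19 53.6
```

```text
clock: 2.75
eef_pos: [0.3273, -0.3111, 0.2009]
tool_rot: [0.006, 0.893, 0.45, 0.002]
contact_force: [0.8, -0.6, 0.9]
width: 0.0397
lin [161. 179.  13.] turn [ 0.7  0.1 -0.1]
2.75 [ 0.3273 -0.3111  0.2009] w 0.0397 F [ 0.8 -0.6  0.9]
```

```bash
python3 -m creep '{"linear":[[26,29,2],[53,59,4],[80,89,6],[107,119,8],[132,147,10]],"turn":[[0,0,0],[0,0,0],[0,0,0],[0,0,0],[0,0,0]],"hand":[-1,-1,-1,-1,-1]}';  python3 d.py .567 -.288 .18 53.6
```

```text
clock: 3.17
eef_pos: [0.526, -0.2918, 0.1914]
tool_rot: [0.006, 0.893, 0.45, 0.001]
contact_force: [-0.6, -0.9, -1.1]
width: 0.0398
lin [28. 31. 12.] turn [ 0.7  0.1 -0.1]
3.17 [ 0.526  -0.2918  0.1914] w 0.0398 F [-0.6 -0.9 -1.1]
```

```bash
python3 -m creep '{"linear":[[18,20,5],[26,29,9],[28,31,12],[28,31,12],[28,31,12]],"turn":[[0.7,0,0],[0.7,0,0],[0.7,0,0],[0.7,0,0],[0.7,0,0]],"hand":[-1,-1,-1,-1,-1]}';  python3 d.py .567 -.288 .06 53.6
python3 - <<'E'
from h import *
a=cv2.resize(capture("scene")[170:270,290:420,::-1],(520,400),interpolation=cv2.INTER_CUBIC)
b=cv2.resize(capture("top")[125:195,295:390,::-1],(270,200),interpolation=cv2.INTER_CUBIC)
o=np.zeros((400,790,3),np.uint8);o[:,:520]=a;o[:200,520:]=b;cv2.imwrite("pics/s2.png",o)
E
```

```text
clock: 3.58
eef_pos: [0.5662, -0.2879, 0.1789]
tool_rot: [-0.001, 0.893, 0.45, -0.002]
contact_force: [0.2, -1.0, -0.8]
width: 0.0397
lin [  1.   1. 119.] turn [-0.2  0.2 -0.1]
3.58 [ 0.5662 -0.2879  0.1789] w 0.0397 F [ 0.2 -1.  -0.8]
```

View pics/s2.png

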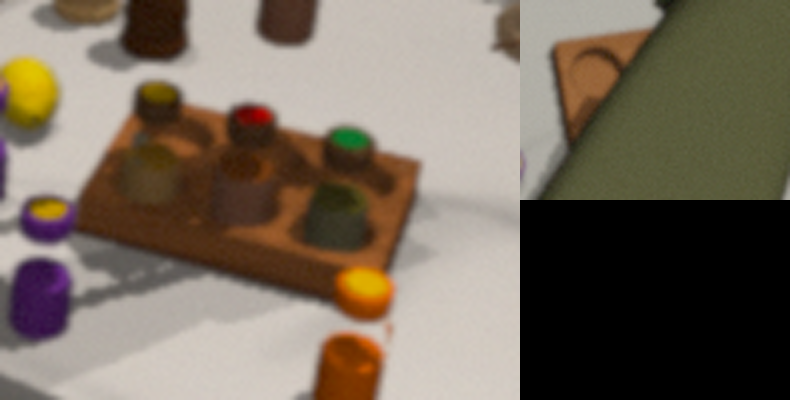

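The held jar's underside shows at (285,40), upright above the block. The arm blocks the top view. Descending, slowly at the end.

```bash
python3 -m creep '{"linear":[[1,1,30],[1,1,60],[1,1,85],[1,1,98],[1,1,98]],"turn":[[0,0,0],[0,0,0],[0,0,0],[0,0,0],[0,0,0]],"hand":[-1,-1,-1,-1,-1]}'; python3 d.py .567 -.288 .055 53.6
```

```text
clock: 4.1
eef_pos: [0.5644, -0.2872, 0.0784]
tool_rot: [-0.003, 0.893, 0.449, -0.003]
contact_force: [-0.3, -0.3, -0.7]
width: 0.0397
lin [ 1.  3. 23.] turn [-0.4  0.2 -0.2]
4.1 [ 0.5644 -0.2872  0.0784] w 0.0397 F [-0.3 -0.3 -0.7]
```

```bash
python3 -m creep '{"linear":[[1,3,5],[1,3,10],[1,3,15],[1,3,20],[1,3,23]],"turn":[[-0.4,0,0],[-0.4,0,0],[-0.4,0,0],[-0.4,0,0],[-0.4,0,0]],"hand":[-1,-1,-1,-1,-1]}'; python3 -m creep '{"linear":[[0,0,0],[0,0,0],[0,0,0],[0,0,0],[0,0,0]],"turn":[[0,0,0],[0,0,0],[0,0,0],[0,0,0],[0,0,0]],"hand":[-1,-1,-1,-1,-1]}'; python3 d.py .567 -.288 .0535 53.6
```

```text
clock: 4.52
eef_pos: [0.5676, -0.2883, 0.0556]
tool_rot: [0.001, 0.893, 0.449, -0.001]
contact_force: [0.0, -0.7, -1.8]
width: 0.0398
clock: 4.93
eef_pos: [0.5678, -0.2885, 0.0559]
tool_rot: [0.001, 0.893, 0.449, -0.001]
contact_force: [0.1, 0.1, -1.2]
width: 0.0393
lin [-0. -1.  2.] turn [ 0.1  0.2 -0.2]
4.93 [ 0.5678 -0.2885  0.0559] w 0.0393 F [ 0.1  0.1 -1.2]
```

```bash
python3 -m creep '{"linear":[[0,0,1],[0,0,2],[0,0,3],[0,0,3],[0,0,3]],"turn":[[0,0,0],[0,0,0],[0,0,0],[0,0,0],[0,0,0]],"hand":[-1,-1,-1,-1,-1]}'; python3 -m creep '{"linear":[[0,0,0],[0,0,0],[0,0,0],[0,0,0],[0,0,0]],"turn":[[0,0,0],[0,0,0],[0,0,0],[0,0,0],[0,0,0]],"hand":[0.5,0.5,0.5,0.5,0.5]}'; python3 -m creep '{"linear":[[0,0,-15],[0,0,-45],[0,0,-85],[0,0,-125],[0,0,-140]],"turn":[[0,0,0],[0,0,0],[0,0,0],[0,0,0],[0,0,0]],"hand":[1,1,1,1,1]}'; python3 d.py .339 .301 .19 53.6
```

```text
clock: 5.35
eef_pos: [0.568, -0.2886, 0.0536]
tool_rot: [0.001, 0.893, 0.449, -0.001]
contact_force: [-1.2, 0.0, 4.0]
width: 0.0395
clock: 5.77
eef_pos: [0.5678, -0.2886, 0.0533]
tool_rot: [0.001, 0.893, 0.449, -0.001]
contact_force: [0.1, 0.4, 0.1]
width: 0.0672
clock: 6.18
eef_pos: [0.5707, -0.2896, 0.202]
tool_rot: [0.006, 0.893, 0.449, 0.002]
contact_force: [0.5, -1.0, 1.4]
width: 0.0938
lin [ 336. -538.    5.] turn [ 0.7  0.1 -0.2]
6.18 [ 0.5707 -0.2896  0.202 ] w 0.0938 F [ 0.5 -1.   1.4]
```

```bash
python3 -m creep '{"linear":[[20,-32,0],[40,-64,0],[60,-96,0],[80,-128,0],[100,-160,0]],"turn":[[0.7,0,0],[0.7,0,0],[0.7,0,0],[0.7,0,0],[0.7,0,0]],"hand":[1,1,1,1,1]}'; python3 -m creep '{"linear":[[20,-32,0],[40,-64,0],[60,-96,0],[80,-128,0],[100,-160,0]],"turn":[[0,0,0],[0,0,0],[0,0,0],[0,0,0],[0,0,0]],"hand":[1,1,1,1,1]}'; python3 d.py .339 .301 .19 53.6
python3 - <<'E'
from h import *
a=cv2.resize(capture("top")[120:190,290:390,::-1],(500,350),interpolation=cv2.INTER_CUBIC)
cv2.imwrite("pics/s3.png",a)
E
```

```text
clock: 6.6
eef_pos: [0.5011, -0.1126, 0.2004]
tool_rot: [0.001, 0.894, 0.449, -0.001]
contact_force: [0.3, 0.3, 0.8]
width: 0.0948
clock: 7.02
eef_pos: [0.4315, 0.0646, 0.2008]
tool_rot: [0.001, 0.894, 0.449, 0.0]
contact_force: [1.4, 0.4, -0.3]
width: 0.0949
lin [ 134. -215.   10.] turn [ 0.1  0.  -0.3]
7.02 [0.4315 0.0646 0.2008] w 0.0949 F [ 1.4  0.4 -0.3]
```

View pics/s3.png

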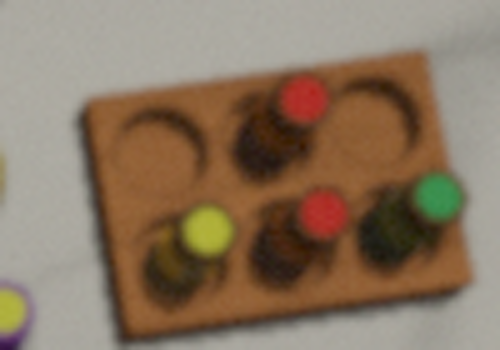

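Red stands upright in the back middle well, directly behind the used red jar. On to green.

```bash
python3 -m creep '{"linear":[[20,-32,2],[40,-64,4],[60,-96,6],[80,-128,8],[98,-157,8]],"turn":[[0,0,0],[0,0,0],[0,0,0],[0,0,0],[0,0,0]],"hand":[1,1,1,1,1]}'; python3 d.py .339 .301 .18 53.6
```

```text
clock: 7.48
eef_pos: [0.36, 0.2432, 0.1935]
tool_rot: [-0.001, 0.892, 0.451, 0.001]
contact_force: [0.7, -0.7, -0.1]
width: 0.0952
lin [ 34. -51.  14.] turn [-0.1 -0.1  0. ]
7.48 [0.36   0.2432 0.1935] w 0.0952 F [ 0.7 -0.7 -0.1]
```

```bash
python3 -m creep '{"linear":[[17,-26,7],[28,-42,10],[34,-51,14],[34,-51,14],[34,-51,14]],"turn":[[0,0,0],[0,0,0],[0,0,0],[0,0,0],[0,0,0]],"hand":[1,1,1,1,1]}'; python3 d.py .339 .301 .043 53.6
```

```text
clock: 7.9
eef_pos: [0.3392, 0.3004, 0.1796]
tool_rot: [-0.001, 0.892, 0.451, 0.0]
contact_force: [-0.7, -0.4, 0.3]
width: 0.0954
lin [  0.  -0. 137.] turn [-0.1 -0.1  0.1]
7.9 [0.3392 0.3004 0.1796] w 0.0954 F [-0.7 -0.4  0.3]
```

```bash
python3 -m creep '{"linear":[[0,0,35],[0,0,70],[0,0,105],[0,0,125],[0,0,135]],"turn":[[0,0,0],[0,0,0],[0,0,0],[0,0,0],[0,0,0]],"hand":[1,1,1,1,1]}'
python3 -m creep '{"linear":[[0,0,0],[0,0,0],[0,0,0],[0,0,0],[0,0,0]],"turn":[[0,0,0],[0,0,0],[0,0,0],[0,0,0],[0,0,0]],"hand":[-1,-1,-1,-1,-1]}' 20;python3 -m creep '{"linear":[[0,0,0],[0,0,0],[0,0,0],[0,0,0],[0,0,0]],"turn":[[0,0,0],[0,0,0],[0,0,0],[0,0,0],[0,0,0]],"hand":[-1,-1,-1,-1,-1]}'; python3 -m creep '{"linear":[[0,0,-30],[0,0,-70],[0,0,-110],[0,0,-145],[0,0,-145]],"turn":[[0,0,0],[0,0,0],[0,0,0],[0,0,0],[0,0,0]],"hand":[-1,-1,-1,-1,-1]}'; python3 d.py .579 -.351 .19 53.6
```

```text
clock: 8.32
eef_pos: [0.338, 0.298, 0.0414]
tool_rot: [-0.001, 0.893, 0.45, -0.002]
contact_force: [-0.1, -0.4, 0.2]
width: 0.0947
clock: 8.73
eef_pos: [0.3392, 0.2987, 0.0433]
tool_rot: [-0.001, 0.893, 0.45, -0.001]
contact_force: [1.2, -0.2, -0.5]
width: 0.0673
clock: 9.15
eef_pos: [0.3393, 0.299, 0.0435]
tool_rot: [-0.001, 0.893, 0.45, -0.001]
contact_force: [-1.1, 0.8, 2.3]
width: 0.0401
clock: 9.57
eef_pos: [0.3431, 0.3013, 0.197]
tool_rot: [-0.002, 0.893, 0.45, 0.007]
contact_force: [0.3, 1.2, -1.0]
width: 0.0394
lin [-385.  577.    3.] turn [ 0.2 -0.8 -0.1]
9.57 [0.3431 0.3013 0.197 ] w 0.0394 F [ 0.3  1.2 -1. ]
```

```bash
python3 -m creep '{"linear":[[-22,33,0],[-44,66,0],[-66,99,0],[-88,132,0],[-110,165,0]],"turn":[[0,-0.7,0],[0,-0.7,0],[0,-0.7,0],[0,-0.7,0],[0,-0.7,0]],"hand":[-1,-1,-1,-1,-1]}'; python3 -m creep '{"linear":[[-22,33,0],[-44,66,0],[-66,99,0],[-88,132,0],[-110,165,0]],"turn":[[0,0,0],[0,0,0],[0,0,0],[0,0,0],[0,0,0]],"hand":[-1,-1,-1,-1,-1]}';python3 d.py .578 -.352 .19 53.6
```

```text
clock: 9.98
eef_pos: [0.4102, 0.1131, 0.1951]
tool_rot: [0.001, 0.893, 0.451, 0.001]
contact_force: [0.7, 0.4, -2.0]
width: 0.0396
clock: 10.4
eef_pos: [0.4775, -0.0753, 0.1943]
tool_rot: [0.001, 0.893, 0.451, 0.0]
contact_force: [0.5, 1.4, -0.6]
width: 0.0394
lin [-163.  245.    5.] turn [ 0.1 -0.  -0. ]
10.4 [ 0.4775 -0.0753  0.1943] w 0.0394 F [ 0.5  1.4 -0.6]
```

```bash
python3 -m creep '{"linear":[[-22,33,0],[-44,66,0],[-66,99,0],[-88,132,0],[-110,165,0]],"turn":[[0,0,0],[0,0,0],[0,0,0],[0,0,0],[0,0,0]],"hand":[-1,-1,-1,-1,-1]}';python3 d.py .578 -.352 .19 53.6
```

```text
clock: 10.82
eef_pos: [0.5446, -0.2637, 0.1929]
tool_rot: [-0.0, 0.893, 0.45, -0.0]
contact_force: [-0.1, 0.8, -0.9]
width: 0.0398
lin [-51.  79.   3.] turn [-0.   0.  -0.1]
10.82 [ 0.5446 -0.2637  0.1929] w 0.0398 F [-0.1  0.8 -0.9]
```

```bash
python3 -m creep '{"linear":[[-20,31,1],[-36,56,2],[-47,73,3],[-51,79,3],[-51,79,3]],"turn":[[0,0,0],[0,0,0],[0,0,0],[0,0,0],[0,0,0]],"hand":[-1,-1,-1,-1,-1]}';python3 d.py .578 -.352 .078 53.6
```

```text
clock: 11.23
eef_pos: [0.5774, -0.3526, 0.1879]
tool_rot: [-0.001, 0.893, 0.45, -0.001]
contact_force: [0.4, 0.9, -1.1]
width: 0.0397
lin [  1.   0. 110.] turn [-0.2  0.  -0.1]
11.23 [ 0.5774 -0.3526  0.1879] w 0.0397 F [ 0.4  0.9 -1.1]
```

```bash
python3 -m creep '{"linear":[[1,1,30],[1,1,60],[1,1,90],[1,1,105],[1,1,108]],"turn":[[0,0,0],[0,0,0],[0,0,0],[0,0,0],[0,0,0]],"hand":[-1,-1,-1,-1,-1]}'; python3 d.py .578 -.352 .0565 53.6
```

```text
clock: 11.65
eef_pos: [0.5758, -0.3491, 0.0751]
tool_rot: [-0.005, 0.893, 0.45, -0.003]
contact_force: [-1.2, 0.2, -1.6]
width: 0.0397
lin [-1.  4. 19.] turn [-0.7  0.  -0.1]
11.65 [ 0.5758 -0.3491  0.0751] w 0.0397 F [-1.2  0.2 -1.6]
```

```bash
python3 -m creep '{"linear":[[-1,4,4],[-1,4,8],[-1,4,12],[-1,4,16],[-1,4,18]],"turn":[[-0.7,0,0],[-0.7,0,0],[-0.7,0,0],[-0.7,0,0],[-0.7,0,0]],"hand":[-1,-1,-1,-1,-1]}'; python3 -m creep '{"linear":[[0,0,1],[0,0,2],[0,0,3],[0,0,3],[0,0,3]],"turn":[[0,0,0],[0,0,0],[0,0,0],[0,0,0],[0,0,0]],"hand":[-1,-1,-1,-1,-1]}'; python3 d.py .578 -.352 .0545 53.6
```

```text
clock: 12.07
eef_pos: [0.5787, -0.3525, 0.0578]
tool_rot: [0.001, 0.893, 0.45, 0.0]
contact_force: [-0.8, -0.7, -1.2]
width: 0.04
clock: 12.48
eef_pos: [0.5791, -0.3527, 0.0555]
tool_rot: [0.001, 0.893, 0.45, 0.001]
contact_force: [-0.5, 0.7, 2.0]
width: 0.0396
lin [-0. -1.  1.] turn [ 0.2  0.  -0.1]
12.48 [ 0.5791 -0.3527  0.0555] w 0.0396 F [-0.5  0.7  2. ]
```

Seated. Release, then go to the yellow jar.

```bash
python3 -m creep '{"linear":[[0,0,0],[0,0,0],[0,0,0],[0,0,0],[0,0,0]],"turn":[[0,0,0],[0,0,0],[0,0,0],[0,0,0],[0,0,0]],"hand":[0.5,0.5,0.5,0.5,0.5]}'; python3 -m creep '{"linear":[[0,0,-15],[0,0,-45],[0,0,-85],[0,0,-125],[0,0,-140]],"turn":[[0,0,0],[0,0,0],[0,0,0],[0,0,0],[0,0,0]],"hand":[1,1,1,1,1]}'; python3 d.py .428 -.017 .19 53.6
```

```text
clock: 12.9
eef_pos: [0.5791, -0.3527, 0.0554]
tool_rot: [0.001, 0.893, 0.45, 0.001]
contact_force: [-0.5, 0.5, -0.5]
width: 0.0675
clock: 13.32
eef_pos: [0.5813, -0.3542, 0.2045]
tool_rot: [0.006, 0.893, 0.45, 0.003]
contact_force: [0.9, -1.4, 1.2]
width: 0.0942
lin [ 180. -324.   10.] turn [ 0.8 -0.  -0.1]
13.32 [ 0.5813 -0.3542  0.2045] w 0.0942 F [ 0.9 -1.4  1.2]
```

```bash
python3 -m creep '{"linear":[[19,-35,1],[38,-69,2],[57,-103,3],[76,-137,4],[96,-173,5]],"turn":[[0.7,0,0],[0.7,0,0],[0.7,0,0],[0.7,0,0],[0.7,0,0]],"hand":[1,1,1,1,1]}'; python3 d.py .428 -.017 .19 53.6
```

```text
clock: 13.73
eef_pos: [0.4986, -0.173, 0.1976]
tool_rot: [0.001, 0.893, 0.45, 0.001]
contact_force: [0.4, 0.3, 0.9]
width: 0.0952
lin [  83. -150.    7.] turn [ 0.2 -0.  -0.1]
13.73 [ 0.4986 -0.173   0.1976] w 0.0952 F [0.4 0.3 0.9]
```

```bash
python3 -m creep '{"linear":[[19,-35,1],[38,-69,2],[57,-103,3],[74,-133,4],[80,-145,5]],"turn":[[0,0,0],[0,0,0],[0,0,0],[0,0,0],[0,0,0]],"hand":[1,1,1,1,1]}'
python3 - <<'E'
from h import *
a=capture("top"); cv2.imwrite("pics/s4.png",cv2.resize(a[115:210,230:390,::-1],(800,475),interpolation=cv2.INTER_CUBIC))
E
python3 d.py .428 -.017 .18 53.6
```

```text
clock: 14.15
eef_pos: [0.4281, -0.0197, 0.1927]
tool_rot: [0.001, 0.892, 0.451, 0.001]
contact_force: [0.6, -0.5, 0.6]
width: 0.0951
lin [ 2. -1. 12.] turn [ 0.2 -0.1  0.1]
14.2 [ 0.428  -0.0194  0.1924] w 0.095 F [-0.3  1.4 -0.8]
```

View pics/s4.png

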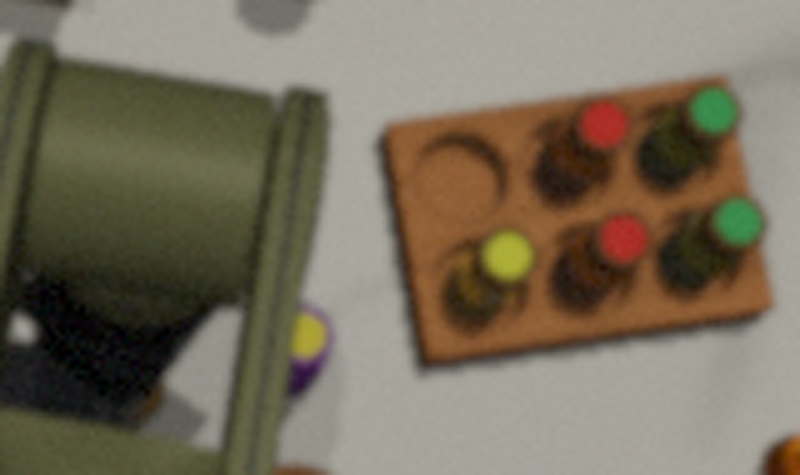

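Red and green are both seated behind their lanes and the used jars are unmoved. Grasping yellow.

```bash
python3 -m creep '{"linear":[[2,0,35],[2,0,70],[2,0,105],[2,0,138],[2,0,147]],"turn":[[0,0,0],[0,0,0],[0,0,0],[0,0,0],[0,0,0]],"hand":[1,1,1,1,1]}'
python3 -m creep '{"linear":[[0,0,0],[0,0,0],[0,0,0],[0,0,0],[0,0,0]],"turn":[[0,0,0],[0,0,0],[0,0,0],[0,0,0],[0,0,0]],"hand":[-1,-1,-1,-1,-1]}' 20;python3 -m creep '{"linear":[[0,0,0],[0,0,0],[0,0,0],[0,0,0],[0,0,0]],"turn":[[0,0,0],[0,0,0],[0,0,0],[0,0,0],[0,0,0]],"hand":[-1,-1,-1,-1,-1]}'; python3 -m creep '{"linear":[[0,0,-30],[0,0,-70],[0,0,-110],[0,0,-145],[0,0,-145]],"turn":[[0,0,0],[0,0,0],[0,0,0],[0,0,0],[0,0,0]],"hand":[-1,-1,-1,-1,-1]}'; python3 d.py .56 -.219 .19 53.6
```

```text
clock: 14.62
eef_pos: [0.4262, -0.0181, 0.0406]
tool_rot: [-0.001, 0.892, 0.451, -0.002]
contact_force: [-0.7, 0.4, -0.4]
width: 0.0951
clock: 15.03
eef_pos: [0.428, -0.0185, 0.0427]
tool_rot: [-0.0, 0.892, 0.451, -0.001]
contact_force: [-0.1, -0.0, -0.5]
width: 0.0674
clock: 15.45
eef_pos: [0.4281, -0.0185, 0.0429]
tool_rot: [-0.0, 0.892, 0.451, -0.001]
contact_force: [1.2, 0.2, 1.6]
width: 0.0391
clock: 15.87
eef_pos: [0.4325, -0.0191, 0.1965]
tool_rot: [0.004, 0.892, 0.451, 0.005]
contact_force: [1.9, -0.4, 0.3]
width: 0.0391
lin [-86. 221.   9.] turn [ 0.7 -0.3  0.1]
15.87 [ 0.4325 -0.0191  0.1965] w 0.0391 F [ 1.9 -0.4  0.3]
```

```bash
python3 -m creep '{"linear":[[-14,36,1],[-28,72,2],[-42,108,3],[-56,144,4],[-68,175,5]],"turn":[[0.7,0,0],[0.7,0,0],[0.7,0,0],[0.7,0,0],[0.7,0,0]],"hand":[-1,-1,-1,-1,-1]}';python3 d.py .559 -.22 .185 53.6
```

```text
clock: 16.28
eef_pos: [0.5338, -0.1795, 0.1918]
tool_rot: [-0.002, 0.893, 0.451, 0.002]
contact_force: [1.0, 0.3, -1.1]
width: 0.0394
lin [-18.  44.   7.] turn [-0.1 -0.3  0. ]
16.28 [ 0.5338 -0.1795  0.1918] w 0.0394 F [ 1.   0.3 -1.1]
```

```bash
python3 -m creep '{"linear":[[-11,26,4],[-16,39,6],[-18,44,7],[-18,44,7],[-18,44,7]],"turn":[[0,0,0],[0,0,0],[0,0,0],[0,0,0],[0,0,0]],"hand":[-1,-1,-1,-1,-1]}';python3 d.py .559 -.22 .078 53.6
```

```text
clock: 16.7
eef_pos: [0.5579, -0.2194, 0.1838]
tool_rot: [-0.003, 0.892, 0.451, 0.002]
contact_force: [-0.5, 0.2, -0.2]
width: 0.0394
lin [ -0.   2. 106.] turn [-0.2 -0.3  0. ]
16.7 [ 0.5579 -0.2194  0.1838] w 0.0394 F [-0.5  0.2 -0.2]
```

```bash
python3 -m creep '{"linear":[[0,2,30],[0,2,60],[0,2,90],[0,2,103],[0,2,104]],"turn":[[0,0,0],[0,0,0],[0,0,0],[0,0,0],[0,0,0]],"hand":[-1,-1,-1,-1,-1]}'; python3 d.py .559 -.22 .057 53.6
```

```text
clock: 17.12
eef_pos: [0.5566, -0.2175, 0.0759]
tool_rot: [-0.006, 0.892, 0.452, -0.001]
contact_force: [0.3, -0.0, -0.3]
width: 0.0392
lin [-1.  4. 19.] turn [-0.6 -0.2  0.1]
17.12 [ 0.5566 -0.2175  0.0759] w 0.0392 F [ 0.3 -0.  -0.3]
```

```bash
python3 -m creep '{"linear":[[-1,4,4],[-1,4,8],[-1,4,12],[-1,4,16],[-1,4,19]],"turn":[[-0.6,0,0],[-0.6,0,0],[-0.6,0,0],[-0.6,0,0],[-0.6,0,0]],"hand":[-1,-1,-1,-1,-1]}'; python3 -m creep '{"linear":[[0,0,1],[0,0,2],[0,0,3],[0,0,3],[0,0,3]],"turn":[[0,0,0],[0,0,0],[0,0,0],[0,0,0],[0,0,0]],"hand":[-1,-1,-1,-1,-1]}'; python3 d.py .559 -.22 .0545 53.6
```

```text
clock: 17.53
eef_pos: [0.5597, -0.2208, 0.0576]
tool_rot: [-0.0, 0.892, 0.452, 0.002]
contact_force: [-0.5, -0.1, -1.5]
width: 0.0391
clock: 17.95
eef_pos: [0.56, -0.221, 0.055]
tool_rot: [-0.0, 0.892, 0.452, 0.002]
contact_force: [-0.1, -0.1, 0.7]
width: 0.0391
lin [ 0. -1.  0.] turn [ 0.1 -0.2  0.1]
17.95 [ 0.56  -0.221  0.055] w 0.0391 F [-0.1 -0.1  0.7]
```

```bash
python3 -m creep '{"linear":[[0,0,1],[0,0,1],[0,0,1],[0,0,1],[0,0,1]],"turn":[[0,0,0],[0,0,0],[0,0,0],[0,0,0],[0,0,0]],"hand":[-1,-1,0.5,0.5,0.5]}'; python3 -m creep '{"linear":[[0,0,0],[0,0,0],[0,0,0],[0,0,0],[0,0,0]],"turn":[[0,0,0],[0,0,0],[0,0,0],[0,0,0],[0,0,0]],"hand":[0.5,0.5,0.5,0.5,0.5]}';python3 -m creep '{"linear":[[0,0,-15],[0,0,-45],[0,0,-85],[0,0,-125],[0,0,-130]],"turn":[[0,0,0],[0,0,0],[0,0,0],[0,0,0],[0,0,0]],"hand":[1,1,1,1,1]}'; python3 d.py .554 -.092 .15 38
```

```text
clock: 18.37
eef_pos: [0.5601, -0.221, 0.0538]
tool_rot: [0.0, 0.892, 0.452, 0.002]
contact_force: [-0.9, -0.5, -0.4]
width: 0.0543
clock: 18.78
eef_pos: [0.56, -0.221, 0.0537]
tool_rot: [0.0, 0.892, 0.452, 0.002]
contact_force: [0.3, 0.3, 0.5]
width: 0.0709
clock: 19.2
eef_pos: [0.5634, -0.2232, 0.1932]
tool_rot: [0.006, 0.892, 0.452, 0.007]
contact_force: [1.0, -0.8, 1.7]
width: 0.0941
lin [100. -86.  42.] turn [ 0.9 -0.5 15.7]
19.2 [ 0.5634 -0.2232  0.1932] w 0.0941 F [ 1.  -0.8  1.7]
```

```bash
python3 -m creep '{"linear":[[27,-23,10],[54,-46,21],[80,-69,32],[100,-86,42],[100,-86,42]],"turn":[[0.9,-0.5,7],[0.9,-0.5,14],[0.9,-0.5,15.7],[0.9,-0.5,15.7],[0.9,-0.5,15.7]],"hand":[1,1,1,1,1]}'
python3 - <<'E'
from h import *
a=cv2.resize(capture("top")[115:195,290:390,::-1],(500,400),interpolation=cv2.INTER_CUBIC)
b=cv2.resize(capture("scene")[160:240,260:320,::-1],(300,400),interpolation=cv2.INTER_CUBIC)
cv2.imwrite("pics/s5.png",np.hstack([a,b]))
E
python3 d.py .554 -.092 .01 38
```

```text
clock: 19.62
eef_pos: [0.552, -0.0876, 0.1477]
tool_rot: [-0.002, 0.945, 0.327, -0.002]
contact_force: [-0.7, -0.0, -0.2]
width: 0.0951
lin [ -0.   1. 140.] turn [-0.   0.   0.1]
19.72 [ 0.5538 -0.0911  0.15  ] w 0.0948 F [-0.4  0.2  0.8]
```

View pics/s5.png

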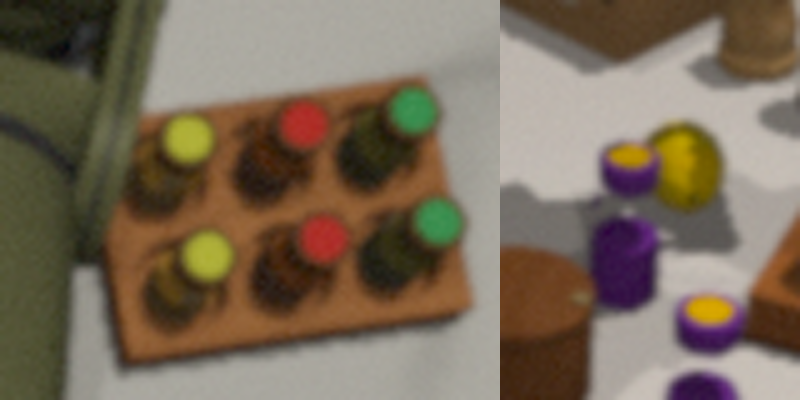

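All six jars stand in matching lanes. The gripper is over the lemon and the purple jar stays clear. Grasping the lemon.

```bash
python3 -m creep '{"linear":[[0,1,35],[0,1,70],[0,1,100],[0,1,120],[0,1,127]],"turn":[[0,0,0],[0,0,0],[0,0,0],[0,0,0],[0,0,0]],"hand":[1,1,1,1,1]}'
python3 -m creep '{"linear":[[0,0,4],[0,0,8],[0,0,11],[0,0,11],[0,0,11]],"turn":[[0,0,0],[0,0,0],[0,0,0],[0,0,0],[0,0,0]],"hand":[1,1,1,1,1]}'
python3 -m creep '{"linear":[[0,0,0],[0,0,0],[0,0,0],[0,0,0],[0,0,0]],"turn":[[0,0,0],[0,0,0],[0,0,0],[0,0,0],[0,0,0]],"hand":[-1,-1,-1,-1,-1]}' 15;python3 -m creep '{"linear":[[0,0,0],[0,0,0],[0,0,0],[0,0,0],[0,0,0]],"turn":[[0,0,0],[0,0,0],[0,0,0],[0,0,0],[0,0,0]],"hand":[-1,-1,-1,-1,-1]}'; python3 d.py .554 -.092 .01 38
```

```text
clock: 20.13
eef_pos: [0.5521, -0.0926, 0.0195]
tool_rot: [-0.002, 0.945, 0.326, -0.003]
contact_force: [-0.2, 0.2, 0.2]
width: 0.0951
clock: 20.55
eef_pos: [0.553, -0.093, 0.0098]
tool_rot: [-0.001, 0.945, 0.326, -0.002]
contact_force: [0.2, -0.4, 0.8]
width: 0.0947
clock: 20.97
eef_pos: [0.5531, -0.093, 0.0099]
tool_rot: [-0.001, 0.945, 0.326, -0.002]
contact_force: [0.2, -0.7, 1.3]
width: 0.067
clock: 21.38
eef_pos: [0.5531, -0.093, 0.0099]
tool_rot: [-0.001, 0.945, 0.326, -0.002]
contact_force: [0.1, -0.2, 0.4]
width: 0.0503
lin [ 1. -0. -0.] turn [-0.2  0.2  0. ]
21.38 [ 0.5531 -0.093   0.0099] w 0.0503 F [ 0.1 -0.2  0.4]
```

```bash
python3 -m creep '{"linear":[[0,0,-30],[0,0,-70],[0,0,-110],[0,0,-130],[0,0,-130]],"turn":[[0,0,0],[0,0,0],[0,0,0],[0,0,0],[0,0,0]],"hand":[-1,-1,-1,-1,-1]}'; python3 d.py .47 .342 .14 99.2
```

```text
clock: 21.8
eef_pos: [0.5574, -0.094, 0.1467]
tool_rot: [0.002, 0.945, 0.326, 0.003]
contact_force: [0.6, -0.6, -0.3]
width: 0.05
lin [ 200. -397.    5.] turn [  0.4  -0.  -61.2]
21.8 [ 0.5574 -0.094   0.1467] w 0.05 F [ 0.6 -0.6 -0.3]
```

```bash
python3 -m creep '{"linear":[[17,-34,0],[34,-68,1],[51,-102,1],[68,-136,2],[86,-171,2]],"turn":[[0,0,-6],[0,0,-12],[0,0,-18],[0,0,-24],[0,0,-30]],"hand":[-1,-1,-1,-1,-1]}'; python3 d.py .47 .342 .14 99.2
```

```text
clock: 22.22
eef_pos: [0.5179, 0.0949, 0.1419]
tool_rot: [0.002, 0.828, 0.561, 0.001]
contact_force: [0.3, -1.2, -1.1]
width: 0.0504
lin [ 212. -136.    1.] turn [  0.3   0.1 -30.9]
22.22 [0.5179 0.0949 0.1419] w 0.0504 F [ 0.3 -1.2 -1.1]
```

```bash
python3 -m creep '{"linear":[[33,-21,0],[66,-42,0],[99,-63,0],[132,-84,0],[165,-106,0]],"turn":[[0,0,-6],[0,0,-12],[0,0,-18],[0,0,-24],[0,0,-30]],"hand":[-1,-1,-1,-1,-1]}'; python3 d.py .47 .342 .14 99.2
```

```text
clock: 22.63
eef_pos: [0.4788, 0.2887, 0.1391]
tool_rot: [0.002, 0.652, 0.758, -0.001]
contact_force: [1.4, -0.4, -1.8]
width: 0.0498
lin [54. -1. -1.] turn [ 0.1  0.2 -0.6]
22.63 [0.4788 0.2887 0.1391] w 0.0498 F [ 1.4 -0.4 -1.8]
```

```bash
python3 -m creep '{"linear":[[30,-1,0],[47,-1,0],[54,-1,0],[54,-1,0],[54,-1,0]],"turn":[[0,0,-0.6],[0,0,-0.6],[0,0,-0.6],[0,0,-0.6],[0,0,-0.6]],"hand":[-1,-1,-1,-1,-1]}'; python3 d.py .47 .342 .06 99.2
python3 - <<'E'
from h import *
a=cv2.resize(capture("top")[115:205,95:205,::-1],(495,405),interpolation=cv2.INTER_CUBIC)
cv2.imwrite("pics/s6.png",a)
E
```

```text
clock: 23.05
eef_pos: [0.4693, 0.3411, 0.1376]
tool_rot: [0.002, 0.648, 0.761, -0.002]
contact_force: [-0.4, 0.1, -0.6]
width: 0.05
lin [ 1.  1. 78.] turn [-0.1  0.3 -0. ]
23.05 [0.4693 0.3411 0.1376] w 0.05 F [-0.4  0.1 -0.6]
```

View pics/s6.png

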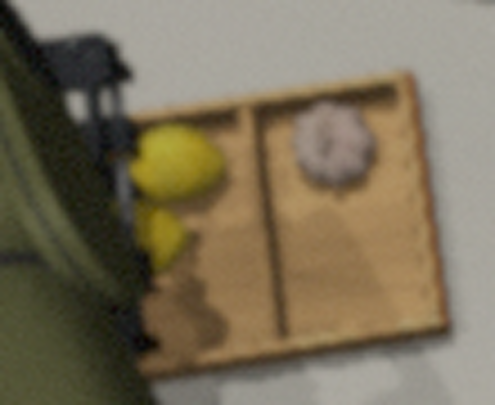

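The lemon is held level across the bay at (160,240), in front of the fixed one at (180,165). Lowering.

```bash
python3 -m creep '{"linear":[[1,1,28],[1,1,56],[1,1,80],[1,1,96],[1,1,103]],"turn":[[0,0,0],[0,0,0],[0,0,0],[0,0,0],[0,0,0]],"hand":[-1,-1,-1,-1,-1]}'; python3 d.py .47 .342 .019 99.2
```

```text
clock: 23.52
eef_pos: [0.4691, 0.3385, 0.0317]
tool_rot: [0.001, 0.649, 0.76, -0.004]
contact_force: [-0.9, -0.3, -1.3]
width: 0.0502
lin [ 3.  2. 13.] turn [-0.3  0.4 -0.2]
23.52 [0.4691 0.3385 0.0317] w 0.0502 F [-0.9 -0.3 -1.3]
```

```bash
python3 -m creep '{"linear":[[3,2,3],[3,2,6],[3,2,9],[3,2,12],[3,2,13]],"turn":[[0,0,0],[0,0,0],[0,0,0],[0,0,0],[0,0,0]],"hand":[-1,-1,-1,-1,-1]}';python3 -m creep '{"linear":[[0,0,1],[0,0,2],[0,0,2],[0,0,2],[0,0,2]],"turn":[[0,0,0],[0,0,0],[0,0,0],[0,0,0],[0,0,0]],"hand":[-1,-1,-1,-1,-1]}'; python3 d.py .47 .342 .017 99.2
```

```text
clock: 23.93
eef_pos: [0.4711, 0.3419, 0.0192]
tool_rot: [0.001, 0.649, 0.76, -0.004]
contact_force: [-0.3, -0.6, -1.6]
width: 0.0504
clock: 24.35
eef_pos: [0.4711, 0.342, 0.0174]
tool_rot: [0.001, 0.649, 0.76, -0.004]
contact_force: [0.7, 0.5, -0.9]
width: 0.0497
lin [ 0. -1.  0.] turn [-0.2  0.4 -0.2]
24.35 [0.4711 0.342  0.0174] w 0.0497 F [ 0.7  0.5 -0.9]
```

```bash
python3 -m creep '{"linear":[[0,0,1],[0,0,2],[0,0,2],[0,0,2],[0,0,2]],"turn":[[0,0,0],[0,0,0],[0,0,0],[0,0,0],[0,0,0]],"hand":[-1,-1,-1,-1,-1]}'; python3 -m creep '{"linear":[[0,0,0],[0,0,0],[0,0,0],[0,0,0],[0,0,0]],"turn":[[0,0,0],[0,0,0],[0,0,0],[0,0,0],[0,0,0]],"hand":[0.35,0.35,0.35,0.35,0.35]}';  python3 -m creep '{"linear":[[0,0,-15],[0,0,-45],[0,0,-85],[0,0,-125],[0,0,-130]],"turn":[[0,0,0],[0,0,0],[0,0,0],[0,0,0],[0,0,0]],"hand":[0.35,0.35,0.35,1,1]}'; python3 d.py .561 .092 .15 54
```

```text
clock: 24.77
eef_pos: [0.4713, 0.342, 0.0168]
tool_rot: [0.001, 0.649, 0.76, -0.004]
contact_force: [-2.7, -3.0, 7.5]
width: 0.0502
clock: 25.18
eef_pos: [0.4713, 0.342, 0.0167]
tool_rot: [0.001, 0.649, 0.76, -0.004]
contact_force: [0.5, 0.3, 0.3]
width: 0.0641
clock: 25.6
eef_pos: [0.4756, 0.3456, 0.1555]
tool_rot: [0.004, 0.649, 0.76, 0.003]
contact_force: [1.0, 0.5, 1.7]
width: 0.0729
lin [-264.   45.    6.] turn [ 0.5 -0.1 45. ]
25.6 [0.4756 0.3456 0.1555] w 0.0729 F [1.  0.5 1.7]
```

Run:
```python
from h import *
im=capture("top"); u0,v0=205,132
h=cv2.cvtColor(im,cv2.COLOR_RGB2HSV)[v0:166,u0:238]
m=cv2.inRange(h,np.array([0,28,50]),np.array([14,255,255]))|cv2.inRange(h,np.array([150,12,50]),np.array([180,255,255]))
c=max(cv2.findContours(m,cv2.RETR_EXTERNAL,cv2.CHAIN_APPROX_SIMPLE)[0],key=cv2.contourArea); (x,y),r=cv2.minEnclosingCircle(c); print(x+u0,y+v0,r,cv2.contourArea(c),ray("top",x+u0,y+v0,.025))
a=cv2.resize(im[110:205,95:255,::-1],(800,475),interpolation=cv2.INTER_CUBIC)
cv2.imwrite("pics/s7.png",a)
```

```text
219.86666679382324 149.29999923706055 9.160219192504883 188.0 [0.56188915 0.09507836]
```

View pics/s7.png

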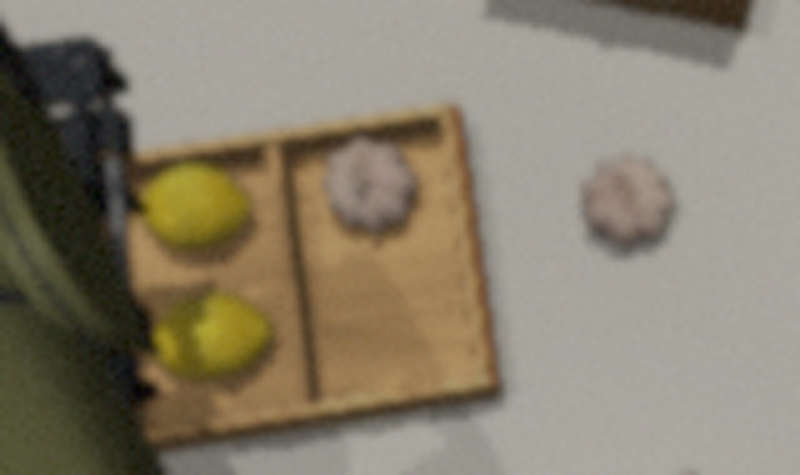

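The lemon lies in the left bay at (212,335) in front of the fixed one. The loose garlic is at crop (627,203), about (0.559, 0.093).

```bash
python3 -m creep '{"linear":[[-40,7,1],[-80,14,2],[-120,21,3],[-160,27,4],[-200,34,5]],"turn":[[0,0,7],[0,0,14],[0,0,21],[0,0,28],[0,0,35]],"hand":[1,1,1,1,1]}'; python3 d.py .559 .093 .15 54.2
```

```text
clock: 26.07
eef_pos: [0.5393, 0.1511, 0.1477]
tool_rot: [0.002, 0.849, 0.528, 0.002]
contact_force: [0.2, 0.2, 0.0]
width: 0.0947
lin [-43.  43.  -2.] turn [ 0.3 -0.   9.5]
26.07 [0.5393 0.1511 0.1477] w 0.0947 F [0.2 0.2 0. ]
```

```bash
python3 -m creep '{"linear":[[-22,22,0],[-36,36,0],[-43,43,0],[-43,43,0],[-43,43,0]],"turn":[[0,0,6],[0,0,9.5],[0,0,9.5],[0,0,9.5],[0,0,9.5]],"hand":[1,1,1,1,1]}'; python3 d.py .559 .093 .01 54.2
```

```text
clock: 26.48
eef_pos: [0.5582, 0.0938, 0.1469]
tool_rot: [0.001, 0.89, 0.456, 0.001]
contact_force: [-0.0, 0.0, -0.6]
width: 0.095
lin [ -0.   1. 137.] turn [ 0.2 -0.   0.1]
26.48 [0.5582 0.0938 0.1469] w 0.095 F [-0.   0.  -0.6]
```

```bash
python3 -m creep '{"linear":[[0,1,35],[0,1,70],[0,1,100],[0,1,120],[0,1,127]],"turn":[[0,0,0],[0,0,0],[0,0,0],[0,0,0],[0,0,0]],"hand":[1,1,1,1,1]}'
python3 -m creep '{"linear":[[0,0,4],[0,0,8],[0,0,9],[0,0,9],[0,0,9]],"turn":[[0,0,0],[0,0,0],[0,0,0],[0,0,0],[0,0,0]],"hand":[1,1,1,1,1]}'
python3 -m creep '{"linear":[[0,0,0],[0,0,0],[0,0,0],[0,0,0],[0,0,0]],"turn":[[0,0,0],[0,0,0],[0,0,0],[0,0,0],[0,0,0]],"hand":[-1,-1,-1,-1,-1]}' 12;python3 -m creep '{"linear":[[0,0,0],[0,0,0],[0,0,0],[0,0,0],[0,0,0]],"turn":[[0,0,0],[0,0,0],[0,0,0],[0,0,0],[0,0,0]],"hand":[-1,-1,-1,-1,-1]}'; python3 d.py .559 .093 .01 54.2
```

```text
clock: 26.9
eef_pos: [0.5556, 0.0945, 0.0154]
tool_rot: [-0.0, 0.889, 0.457, -0.002]
contact_force: [-0.7, -0.8, -0.3]
width: 0.0948
clock: 27.32
eef_pos: [0.5567, 0.0948, 0.0078]
tool_rot: [0.0, 0.889, 0.457, -0.001]
contact_force: [-0.1, -0.4, -0.1]
width: 0.0951
clock: 27.73
eef_pos: [0.5568, 0.0947, 0.008]
tool_rot: [0.0, 0.889, 0.457, -0.001]
contact_force: [-0.1, 0.1, -0.1]
width: 0.0668
clock: 28.15
eef_pos: [0.5568, 0.0947, 0.008]
tool_rot: [0.0, 0.889, 0.457, -0.001]
contact_force: [-0.4, -0.4, 0.4]
width: 0.0515
lin [-0.  3. -2.] turn [-0.   0.1  0.2]
28.15 [0.5568 0.0947 0.008 ] w 0.0515 F [-0.4 -0.4  0.4]
```

```bash
python3 -m creep '{"linear":[[0,0,-20],[0,0,-50],[0,0,-90],[0,0,-125],[0,0,-130]],"turn":[[0,0,0],[0,0,0],[0,0,0],[0,0,0],[0,0,0]],"hand":[-1,-1,-1,-1,-1]}'; python3 d.py .483 .236 .14 54.2
python3 - <<'E'
from h import *
cv2.imwrite("pics/s8.png",cv2.resize(capture("scene")[60:230,190:350,::-1],(560,595),interpolation=cv2.INTER_CUBIC))
E
```

```text
clock: 28.57
eef_pos: [0.5613, 0.0953, 0.146]
tool_rot: [0.003, 0.889, 0.457, 0.005]
contact_force: [0.8, 0.5, 0.7]
width: 0.0516
lin [  69. -146.    5.] turn [ 0.5 -0.3  0.2]
28.57 [0.5613 0.0953 0.146 ] w 0.0516 F [0.8 0.5 0.7]
```

View pics/s8.png

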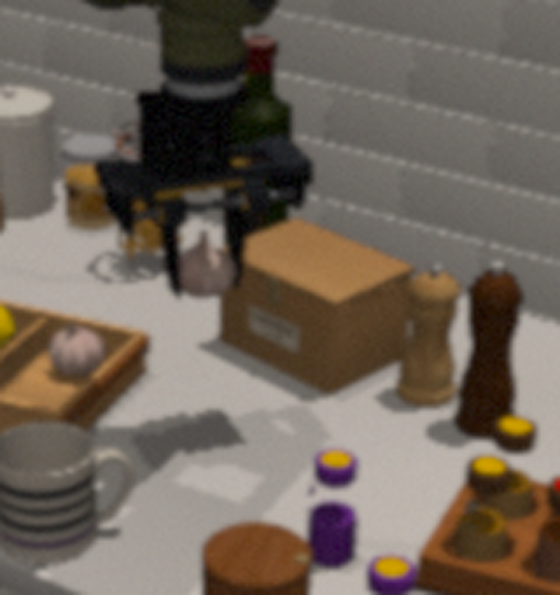

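The garlic is held upright at (205,265). Carrying it to the garlic bay.

```bash
python3 -m creep '{"linear":[[17,-36,1],[34,-72,2],[51,-107,3],[65,-137,4],[69,-146,5]],"turn":[[0.5,0,0],[0.5,0,0],[0.5,0,0],[0.5,0,0],[0.5,0,0]],"hand":[-1,-1,-1,-1,-1]}'; python3 d.py .483 .236 .14 54.2
```

```text
clock: 29.03
eef_pos: [0.4787, 0.2389, 0.1363]
tool_rot: [-0.002, 0.888, 0.459, 0.0]
contact_force: [0.3, -0.0, -0.2]
width: 0.0513
lin [ 0.  5. -4.] turn [-0.2 -0.1  0.4]
29.03 [0.4787 0.2389 0.1363] w 0.0513 F [ 0.3 -0.  -0.2]
```

Floor contact is expected at TCP z = 0.015.

```bash
python3 -m creep '{"linear":[[0,4,25],[0,4,50],[0,4,75],[0,4,92],[0,4,102]],"turn":[[0,0,0],[0,0,0],[0,0,0],[0,0,0],[0,0,0]],"hand":[-1,-1,-1,-1,-1]}'; python3 d.py .483 .236 .018 54.2
```

```text
clock: 29.45
eef_pos: [0.4792, 0.2356, 0.0301]
tool_rot: [-0.003, 0.888, 0.459, -0.003]
contact_force: [0.7, 0.1, -1.4]
width: 0.0515
lin [ 3.  3. 12.] turn [-0.4  0.2  0.4]
29.45 [0.4792 0.2356 0.0301] w 0.0515 F [ 0.7  0.1 -1.4]
```

```bash
python3 -m creep '{"linear":[[3,3,3],[3,3,6],[3,3,9],[3,3,11],[3,3,12]],"turn":[[-0.4,0,0],[-0.4,0,0],[-0.4,0,0],[-0.4,0,0],[-0.4,0,0]],"hand":[-1,-1,-1,-1,-1]}';python3 -m creep '{"linear":[[0,0,1],[0,0,2],[0,0,3],[0,0,3],[0,0,3]],"turn":[[0,0,0],[0,0,0],[0,0,0],[0,0,0],[0,0,0]],"hand":[-1,-1,-1,-1,-1]}'; python3 d.py .483 .236 .015 54.2
```

```text
clock: 29.87
eef_pos: [0.484, 0.2366, 0.0188]
tool_rot: [0.001, 0.888, 0.459, -0.001]
contact_force: [0.0, 0.5, -1.0]
width: 0.0518
clock: 30.28
eef_pos: [0.484, 0.2366, 0.0159]
tool_rot: [0.001, 0.888, 0.459, -0.001]
contact_force: [1.2, -0.3, 1.1]
width: 0.0515
lin [-1. -1.  1.] turn [0.  0.1 0.4]
30.28 [0.484  0.2366 0.0159] w 0.0515 F [ 1.2 -0.3  1.1]
```

```bash
python3 -m creep '{"linear":[[0,0,1],[0,0,1],[0,0,1],[0,0,1],[0,0,1]],"turn":[[0,0,0],[0,0,0],[0,0,0],[0,0,0],[0,0,0]],"hand":[-1,-1,-1,-1,-1]}'; python3 -m creep '{"linear":[[0,0,0],[0,0,0],[0,0,0],[0,0,0],[0,0,0]],"turn":[[0,0,0],[0,0,0],[0,0,0],[0,0,0],[0,0,0]],"hand":[0.5,0.5,0.5,0.5,0.5]}';  python3 -m creep '{"linear":[[0,0,-15],[0,0,-45],[0,0,-85],[0,0,-125],[0,0,-165]],"turn":[[0,0,0],[0,0,0],[0,0,0],[0,0,0],[0,0,0]],"hand":[0.5,0.5,0.5,1,1]}'; python3 -m creep '{"linear":[[-15,35,0],[-30,70,0],[-45,105,0],[-60,140,0],[-75,160,0]],"turn":[[0,0,0],[0,0,0],[0,0,0],[0,0,0],[0,0,0]],"hand":[1,1,1,1,1]}';python3 -m creep '{"linear":[[0,0,0],[0,0,0],[0,0,0],[0,0,0],[0,0,0]],"turn":[[0,0,0],[0,0,0],[0,0,0],[0,0,0],[0,0,0]],"hand":[1,1,1,1,1]}'
python3 - <<'E'
from h import *
cv2.imwrite("pics/s9.png",cv2.resize(capture("top")[90:250,90:400,::-1],(800,413),interpolation=cv2.INTER_CUBIC))
cv2.imwrite("pics/s10.png",cv2.resize(capture("scene")[120:290,100:420,::-1],(800,425),interpolation=cv2.INTER_CUBIC))
E
```

```text
clock: 30.7
eef_pos: [0.4841, 0.2366, 0.015]
tool_rot: [0.001, 0.888, 0.459, -0.001]
contact_force: [0.8, 0.2, 0.6]
width: 0.0515
clock: 31.12
eef_pos: [0.4841, 0.2366, 0.015]
tool_rot: [0.001, 0.888, 0.459, -0.001]
contact_force: [-0.7, 0.2, -0.2]
width: 0.0704
clock: 31.53
eef_pos: [0.4836, 0.2367, 0.1814]
tool_rot: [0.0, 0.888, 0.459, -0.001]
contact_force: [0.6, -0.6, 0.6]
width: 0.0801
clock: 31.95
eef_pos: [0.5724, 0.0804, 0.1818]
tool_rot: [0.001, 0.889, 0.458, -0.001]
contact_force: [-0.4, -0.5, -0.8]
width: 0.0951
clock: 32.37
eef_pos: [0.5719, 0.0816, 0.1818]
tool_rot: [0.001, 0.888, 0.459, -0.001]
contact_force: [0.8, 1.3, -0.1]
width: 0.0951
```

View pics/s9.png

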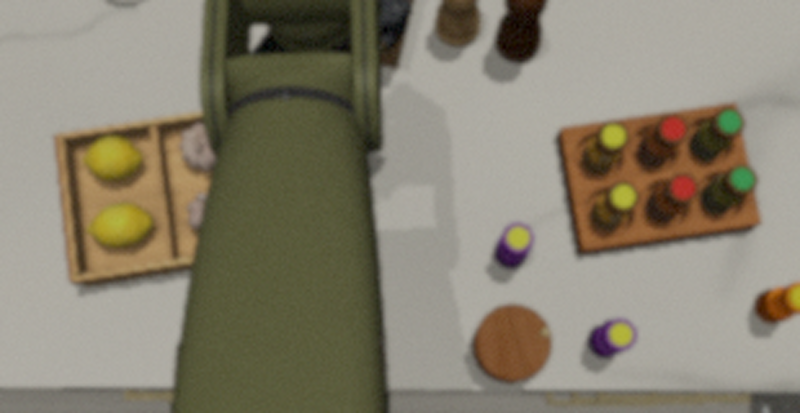

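View pics/s10.png

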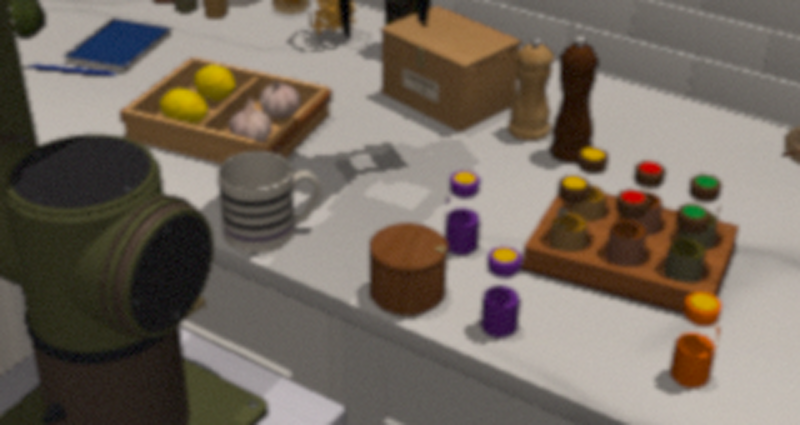

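Everything is in place. The scene view shows two lemons in the left bay, two garlic bulbs in the right bay (the loose one upright at (250,122)), and six jars upright. The gripper is clear, so I'm handing in.

```bash
python3 -c "from bench import *; print(job_done())"
```

```text
the job is handed in; nothing more can be done
None
```

I put the shopping away in the order you listed and handed the job in after about 32 s of robot time.

- **Jars:** Red, then green, then yellow went upright into the empty wells directly behind the used jar of the same colour. I lowered each one until it touched the well floor before letting go.
- **Produce:** The lemon lies in the bay that already had a lemon, and the garlic stands in the bay that already had garlic. I set both down the same way.
- **Last checks:** The final top and scene pictures show six upright jars in matching lanes. The three used jars, both purple jars and the orange jar look undisturbed. Both lemons and both garlic bulbs are in the right bays, and the gripper is clear of everything.
- **Forces:** The highest reading I saw at the wrist was about 8 N, when the lemon was set down.
- **Limits of the checks:** No check failed. In the last top picture the arm partly hid the garlic bay, so the garlic's placement rests on the scene view. The garlic closed to 51.5 mm in the jaws against the listed 57–60 mm, but it was held securely.

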